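# Lock check of the slide forceps

### The job

The locking forceps strapped in the bench jig are due for their lock check before the staining shift. Squeeze the blue ring towards the steel ring until the ratchet catches, then take your hand right off and let them stay locked on their own for about two seconds. Then press the blue thumb disc down, sideways to the forceps' plane, so that the teeth let go and the forceps spring fully open, and leave them so without disturbing the things around the jig.

Things in the scene. Friction and masses are not known exactly. Their poses are not given: they have to be found in the camera images.
- jig: Black plate fixed on the bench (200 x 66 x 12 mm) carrying steel locking forceps that lie flat, mid-plane 60 mm up. Origin on the bench; x from finger rings to jaws, y to the movable blue side, z up. Here the plate spans x -48..152, y -33..33; pivot at x 110, y 0. The fixed half's ring (-y side) is strapped to a post 24 x 12 mm below it; below the blue ring is nothing down to the plate.
- steel_ring (a point): Centre of the fixed steel finger ring: an oval ring of round bar lying flat, 42 mm long along x, 19 mm wide, 6 mm thick, at x -22, y -10.5, z 60 mm in the jig's frame. It does not move. Its outer side, for a squeezing finger, is at y -20 mm.
- blue_ring (a point): Centre of the movable blue finger ring: 42 x 19 x 6 mm like the steel one, outer side 9.5 mm from this centre, 132 mm from the box lock, 60 mm above the bench. Over both rings' outer sides: about 61 mm open, 52 mm locked on the first tooth, 43 mm on the second; squeeze to 46 mm or less to be sure of the first. Polished, friction about 0.35.
- thumb_disc (a point): Centre of the top face of the blue thumb disc (22 mm diameter, 4 mm thick, on a 9 mm stem) that stands on the movable shank 104 mm from the box lock, its top 80 mm above the bench (16 mm above the shanks). It turns with the blue half.
- box_lock (a point): The pivot of the scissors, at x 110, y 0, z 60 mm in the jig's frame; the blue half turns about the vertical axis through it.
- swing (a joint): Scissor angle of the blue half, rad (readings noisy by 0.01): 0 fully open (a spring drives it there), growing as the blue ring is pushed along -y of the jig towards the steel ring; hard stop 0.17. Two teeth: pushed past 0.09 (or 0.155) and let go, it settles back to about 0.07 (or 0.135) and stays locked. Pushing at the ring takes about 5 N at first, 15 to 20 N at the second tooth.
- half (a joint): Downward flex of the blue half, rad (readings noisy by 0.01): 0 at rest, growing as the thumb disc is pressed; stop at 0.075 (8 mm at the disc, about 13 N). The teeth let go by 0.025 (2 to 4 mm at the disc, 6 to 8 N); then the blue half springs open by itself, its disc sliding 7 to 14 mm outwards (+y of the jig) under the finger.
- tube_rack: White wire rack 184 x 64 mm with capped blood tubes, 110 mm high; origin under its centre, x along its length. Leave it where it is.
- jar: Clear specimen jar with a red lid, 56 mm diameter, 68 mm high; origin under its centre. Leave it where it is.
- slide_box: Cardboard box of slides with a blue band, 85 x 80 x 34 mm; origin under its centre. Leave it where it is.
- kit_tray: Steel kit tray 200 x 120 x 22 mm with a spatula, a probe and tweezers in it; origin under its centre. Leave it where it is.
Mind the look-alikes: they are no part of the job. Of the things that look like the jig, take the one that is farthest to the robot's right at the start.

How it is judged:
By the outcome, as a careful person would: the job done as asked, in the order asked, and still so for the second after the job is handed in, with the robot touching nothing.
It also fails if it takes over 45 s, if anything falls off the work surface, if the arm or the gripper's body presses on something with over 40 N, if the wrist force passes 120 N, or if a joint passes its speed limit or range.

### The arm

A 7-joint arm with a two-finger parallel gripper is mounted at the origin on the work surface. World frame = base frame: x ahead of the robot, y to its left, z up, the work surface at z = 0. Lengths are in m, angles in rad, forces in N, time in s.
With the tool pointing down it reaches from about 0.4 to 0.85 m from the base axis. Payload 10.4 kg.
Tool frame: the origin (TCP) lies at the very end of the fingers, on their centre line; the grasp point (between the pads) lies 19 mm behind it (manip.tcp_to_grasp is the z of the grasp point in the tool frame, in m); z points along the fingers, x is the direction in which the jaws open and shut, and the axes are right-handed (so a half turn about z gives the same grasp; the last joint's range is limited). The gripper opens to 85 mm and grips with 20 to 120 N. Pads are 22 mm wide; open, the fingers measure 114 mm over their backs; the gripper's body (76 mm by 85 mm) begins 54 mm behind the grasp point. The pads swing forward as they close: fully open they stand 13 mm farther back than shut.
Start: joints at [1.233, 0.332, -0.065, 1.46, 0.022, 1.35, -0.088], TCP at [0.194, -0.594, 0.231] pointing down, gripper open.
Joint ranges: [-2.6, 2.6], [-0.5, 2.12], [-1.47, 1.34], [0.16, 2.42], [-1.27, 4.41], [0.06, 2.06], [-2.6, 2.6]. Speed limits (rad/s): [2.22, 2.22, 2.79, 2.79, 3.14, 3.14, 3.14].

### API

Orientations are given as a unit quaternion [x, y, z, w].
In Python, from workcell import manip gives the robot as it stands.
- The arm moves only by the tool servo_tool, never from a script. Its argument "moves" is a list of rows, each an object with "travel": the shift along the tool's x, y, z in mm, a list of three; "dr": the turn, a rotation vector about the tool's x, y, z in degrees, a list of three. A call has 1 to 12 rows; each row shifts and turns the commanded pose from where the row before left it, along the tool's axes as they then stand; what a row does not reach is not made up. A row lasts 1/8 s, in which the tool goes at most 62.5 mm and 10.7 degrees, less where a joint would pass 70% of its speed; a pose out of reach is approached as far as the arm can. A call is refused whole if a number of a shift passes 62.5 or a number of a turn 10.7, either way. A call with a gripper value outside its range is refused whole. "claw" is the closure, from 0 (fully open) to 1 (shut), set as the call begins (left out, the last holds). The fingers move at their own pace and stop on an object; "squeeze" is the grip in N (left out, the last holds). Time passes only in rows, so rows that do not move let the fingers close. It gives the time, the measured TCP pose, the force and the opening at its end, in the units of the state.
- manip.get_obs(): the state, without advancing time (a new reading comes with each control period).
- manip.camera(name): name is "scene" or "side" or "wrist"; returns the picture (384x512x3 uint8, blue, green, red); there is no depth.
- manip.calibration(name): a dict with "intrinsics" (3x3 intrinsics, pixels), "view" (4x4, takes a point from world to camera coordinates). Camera axes: x right, y down, z forward; pixel columns grow to the right and rows downward; lengths in m; the calibration is good to about 2 mm. A picture is of the moment at which its call begins: read the wrist's pose just before it. calibration takes no time and is no camera call; for the wrist camera it gives the pose at the moment of the call.
- manip.hand_in(): hands the job in, once; it reports no verdict.
The state is a dict: "clock": time; "joint_pos": joint angles; "joint_velocities": joint speeds; "tau": joint torques, N m; "position": TCP position; "ee_rot": TCP orientation; "ft_force": force on the tool from outside, world axes, zero at the start; "torque": the same for the moment, N m; "grip_width": opening from 0.0 (shut) to 1.0 (fully open).
Only numpy, scipy, OpenCV 4.12 (cv2) and the standard library are available. Lean on these libraries where they do the work, as an engineer would, in place of code of your own. Each camera call takes 0.05 s, during which the arm holds its last target. There are 200 camera calls.

## Working session

There is one attempt and no reset: what is moved stays moved. The work goes in short steps, Python scripts to look and compute and a tool call to move; the robot and the scene stay as the last step left them, time stands still between calls to the robot, and variables do not carry over. Pictures are saved under pics/ and viewed, on a budget of 10 in all, crops included, one or two more only if the job needs it, and the job is handed in when it is done.

Besides the shell and the picture viewer there is one more tool, called after "Request:" as name([rows], argument=value, ...), one row to a line, values as JSON. servo_tool: Moves the arm, as the interface text tells. Its arguments: {"type":"object","properties":{"moves":{"type":"array","items":{"type":"object","properties":{"travel":{"type":"array","items":{"type":"number"}},"dr":{"type":"array","items":{"type":"number"}}}}},"claw":{"type":"number"},"squeeze":{"type":"number"}},"required":["moves"]}

```bash
mkdir -p pics; ls; python3 - <<'E'
from workcell import manip
import cv2,numpy as np
o=manip.get_obs();print({k:np.round(v,3) for k,v in o.items()})
for n in("scene","side","wrist"):
    c=manip.calibration(n);print(n,np.round(c["intrinsics"],1).tolist(),np.round(c["view"],4).tolist())
    cv2.imwrite(f"pics/{n}0.png",manip.camera(n))
a=cv2.imread("pics/scene0.png");b=cv2.imread("pics/side0.png")
cv2.imwrite("pics/scene0b.png",cv2.resize(a,(800,600),interpolation=cv2.INTER_CUBIC))
cv2.imwrite("pics/side0b.png",cv2.resize(b,(800,600),interpolation=cv2.INTER_CUBIC))
E
```

```text
pics
{'clock': np.float64(0.0), 'joint_pos': array([ 1.233,  0.333, -0.065,  1.461,  0.022,  1.35 , -0.089]), 'joint_velocities': array([ 0.001, -0.001, -0.001, -0.001, -0.   ,  0.002,  0.   ]), 'tau': array([ 0.0000e+00, -6.2544e+01,  4.9000e-02, -3.9161e+01,  1.6000e-02,
        1.0000e-02,  0.0000e+00]), 'position': array([ 0.193, -0.594,  0.231]), 'ee_rot': array([ 0.809, -0.588, -0.001, -0.   ]), 'ft_force': array([1.156, 0.599, 0.372]), 'torque': array([-0.011, -0.025, -0.017]), 'grip_width': np.float64(0.997)}
scene [[395.7, 0.0, 253.4], [0.0, 395.7, 188.0], [0.0, 0.0, 1.0]] [[-0.4798, 0.8773, -0.0088, 0.1871], [0.698, 0.3756, -0.6097, -0.3774], [-0.5316, -0.2987, -0.7926, 1.3102], [0.0, 0.0, 0.0, 1.0]]
side [[396.3, 0.0, 256.7], [0.0, 396.3, 192.8], [0.0, 0.0, 1.0]] [[-0.6832, -0.7302, 0.0092, 0.4544], [-0.4325, 0.3945, -0.8108, 0.2489], [0.5884, -0.5579, -0.5853, 0.9006], [0.0, 0.0, 0.0, 1.0]]
wrist [[337.8, 0.0, 251.1], [0.0, 337.8, 191.0], [0.0, 0.0, 1.0]] [[0.3101, -0.9507, -0.0017, -0.6243], [-0.8986, -0.2937, 0.326, -0.0423], [-0.3104, -0.0996, -0.9454, 0.3807], [0.0, 0.0, 0.0, 1.0]]
```

View pics/scene0b.png

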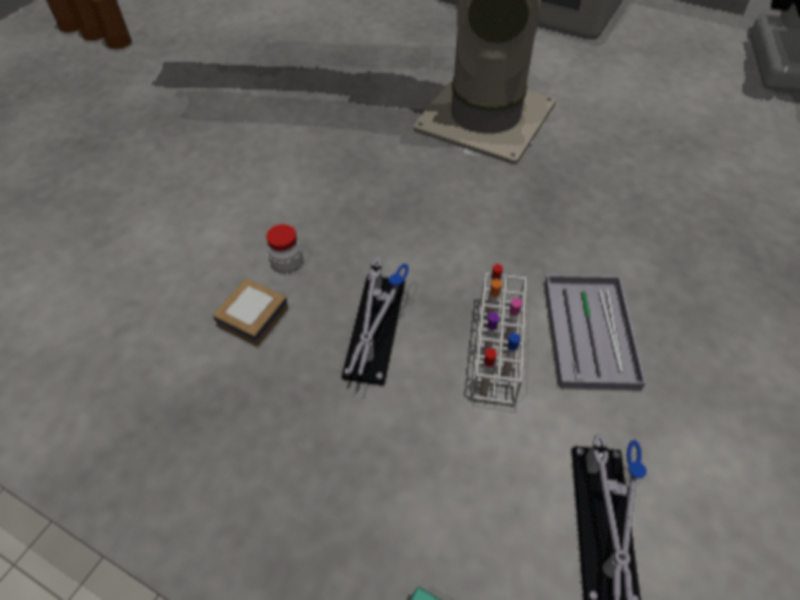

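View pics/side0b.png

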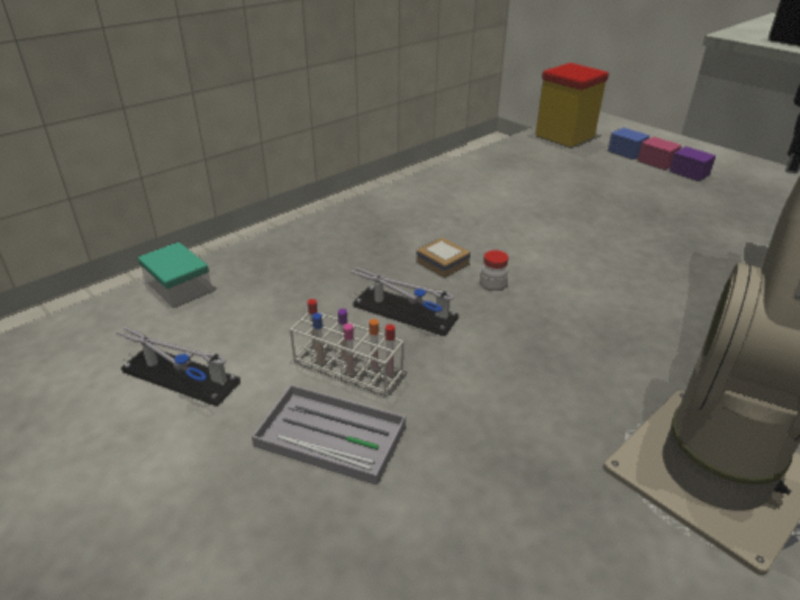

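Two look-alikes: jig A at scene (375,325) / side (405,300), and jig B at scene (610,530) / side (180,370). Robot's right (-y) is left in scene, so I choose A. I'll check it in a close crop, with both views in one picture.

```bash
python3 - <<'E'
import cv2,numpy as np
a=cv2.imread("pics/scene0.png")[155:260,210:280];b=cv2.imread("pics/side0.png")[165:220,220:300]
A=cv2.resize(a,None,fx=5.6,fy=5.6,interpolation=cv2.INTER_CUBIC);B=cv2.resize(b,None,fx=5,fy=5,interpolation=cv2.INTER_CUBIC)
c=np.zeros((590,800,3),np.uint8);c[:588,:392]=A[:588,:392];c[:275,400:800]=B
cv2.imwrite("pics/crop1.png",c)
E
```

```text
(no output)
```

View pics/crop1.png

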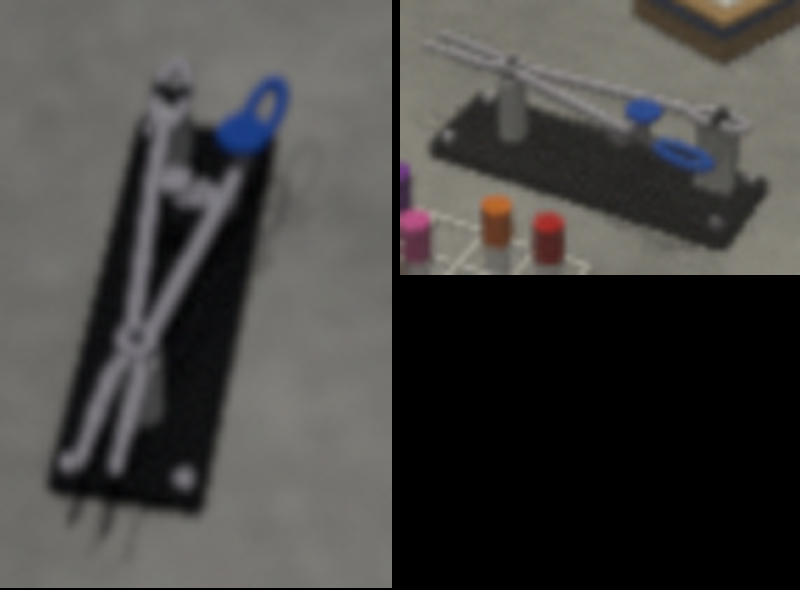

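```bash
cat > h.py <<'E'
import numpy as np,cv2
def P(c): return np.array(c["intrinsics"])@np.array(c["view"])[:3]
def tri(P1,u1,P2,u2):
    X=cv2.triangulatePoints(P1,P2,np.array(u1,float).reshape(2,1),np.array(u2,float).reshape(2,1));return (X[:3]/X[3]).ravel()
def atz(P,u,z):
    A=P[:,:2];b=P[:,2]*z+P[:,3]; M=np.c_[A,-np.array([u[0],u[1],1])]
    return np.append(np.linalg.solve(M,-b)[:2],z)
def proj(P,X): x=P@np.append(X,1);return x[:2]/x[2]
E
python3 - <<'E'
from workcell import manip
from h import *
Ps,Pd=P(manip.calibration("scene")),P(manip.calibration("side"))
S=lambda x,y:(210+x/5.6-.41,155+y/5.6-.41)
D=lambda x,y:(220+(x-400)/5-.4,165+y/5-.4)
pts={"ring":((267,105),(683,155),.06),"disc":((243,135),(643,110),.08),"pivot":((135,338),(513,65),.06),"steel":((172,90),(722,117),.06)}
for k,(a,b,z) in pts.items():
    print(k,tri(Ps,S(*a),Pd,D(*b)).round(4),atz(Ps,S(*a),z).round(4),atz(Pd,D(*b),z).round(4))
for c in((52,490),(200,510)): print("corner",atz(Ps,S(*c),.006).round(4))
E
```

```text
ring [0.5053 0.0747 0.064 ] [0.5023 0.073  0.06  ] [0.5091 0.0708 0.06  ]
disc [0.5356 0.0786 0.0803] [0.5362 0.0797 0.08  ] [0.5362 0.0768 0.08  ]
pivot [0.6382 0.0856 0.0644] [0.6358 0.0841 0.06  ] [0.6432 0.0812 0.06  ]
steel [0.5164 0.0324 0.0636] [0.5146 0.0319 0.06  ] [0.5201 0.0272 0.06  ]
corner [0.6875 0.0715 0.006 ]
corner [0.6665 0.1301 0.006 ]
```

Jig A is confirmed. The triangulated heights (0.064 rings, 0.080 disc) agree with the text, and its yaw is about 0.33, so the tool x axis already points along jig -y. I'll fly over with the claw shut.

Request:
servo_tool([
  {"travel": [0,-45,0]},
  {"travel": [0,-45,0]},
  {"travel": [0,-45,0]},
  {"travel": [0,-45,0]},
  {"travel": [-10,-45,0]},
  {"travel": [-30,-40,0]},
  {"travel": [-45,-30,0]},
  {"travel": [-48,-20,0]},
  {"travel": [-48,-20,0]},
  {"travel": [-48,-20,0]},
  {"travel": [-48,-20,0]},
  {"travel": [-48,-20,0]},
], claw=1)

```text
$.moves[0]: bad value
```

Request:
servo_tool([
  {"travel": [0,-45,0],"dr": [0,0,0]},
  {"travel": [0,-45,0],"dr": [0,0,0]},
  {"travel": [0,-45,0],"dr": [0,0,0]},
  {"travel": [0,-45,0],"dr": [0,0,0]},
  {"travel": [-10,-45,0],"dr": [0,0,0]},
  {"travel": [-30,-40,0],"dr": [0,0,0]},
  {"travel": [-45,-30,0],"dr": [0,0,0]},
  {"travel": [-48,-20,0],"dr": [0,0,0]},
  {"travel": [-48,-20,0],"dr": [0,0,0]},
  {"travel": [-48,-20,0],"dr": [0,0,0]},
  {"travel": [-48,-20,0],"dr": [0,0,0]},
  {"travel": [-48,-20,0],"dr": [0,0,0]},
], claw=1)

```text
clock: 1.65
position: [0.4683, -0.1612, 0.2312]
ee_rot: [0.809, -0.588, 0.0, 0.0]
ft_force: [0.1, 0.1, -0.4]
grip_width: 0.001
```

Request:
servo_tool([
  {"travel": [-42,-18,0],"dr": [0,0,0]},
  {"travel": [-42,-18,0],"dr": [0,0,0]},
  {"travel": [-42,-18,0],"dr": [0,0,0]},
  {"travel": [-42,-18,0],"dr": [0,0,0]},
  {"travel": [-42,-18,0],"dr": [0,0,0]},
  {"travel": [-32,-14,0],"dr": [0,0,0]},
  {"travel": [0,0,0],"dr": [0,0,0]},
  {"travel": [0,0,0],"dr": [0,0,0]},
])

```text
clock: 2.65
position: [0.4924, 0.0986, 0.2311]
ee_rot: [0.809, -0.588, -0.0, 0.0]
ft_force: [0.0, -1.4, -0.2]
grip_width: 0.0
```

```bash
python3 - <<'E'
from workcell import manip
import cv2,numpy as np
o=manip.get_obs();print({k:np.round(o[k],3).tolist() for k in("clock","joint_pos","position","ee_rot","ft_force")})
c=manip.calibration("wrist");np.savez("w1.npz",**{k:np.array(v) for k,v in c.items()})
cv2.imwrite("pics/w1.png",cv2.resize(manip.camera("wrist"),(800,600),interpolation=cv2.INTER_CUBIC))
E
```

```text
{'clock': 2.65, 'joint_pos': [0.314, 0.107, -0.638, 1.75, 0.066, 1.306, -1.595], 'position': [0.492, 0.099, 0.231], 'ee_rot': [0.809, -0.588, -0.0, 0.0], 'ft_force': [0.01, -1.443, -0.167]}
```

View pics/w1.png

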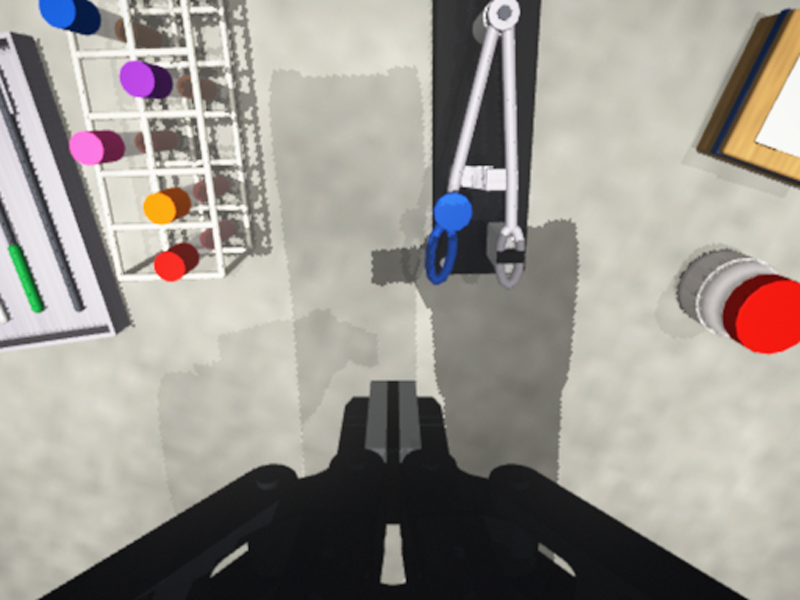

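Wrist view: pivot (504,14), disc (453,212), blue ring (441,250), steel ring (510,257), and the rack's nearest edge around (245,250).

```bash
python3 - <<'E'
from workcell import manip
from h import *
w=np.load("w1.npz");Pw=P(w);Ps,Pd=P(manip.calibration("scene")),P(manip.calibration("side"))
W=lambda x,y:((x+.5)/1.5625-.5,(y+.5)/1.5625-.5)
S=lambda x,y:(210+x/5.6-.41,155+y/5.6-.41)
D=lambda x,y:(220+(x-400)/5-.4,165+y/5-.4)
pts={"ring":((441,250),.06,(267,105),(683,155)),"disc":((453,212),.08,(243,135),(643,110)),"pivot":((504,14),.062,(135,338),(513,65)),"steel":((510,257),.06,(172,90),(722,117))}
q={}
for k,(a,z,s,d) in pts.items():
    q[k]=atz(Pw,W(*a),z); print(k,q[k].round(4),"tri scene",tri(Pw,W(*a),Ps,S(*s)).round(4),"side",tri(Pw,W(*a),Pd,D(*d)).round(4))
p=q["pivot"];v=(q["steel"]-p)[:2];print("len",np.hypot(*v),"yaw",np.arctan2(-v[1],-v[0])-np.arctan2(10.5,132))
v=(q["ring"]-p)[:2];print("len ring",np.hypot(*v),"disc",np.hypot(*(q["disc"]-p)[:2]))
# tool-frame offsets from TCP
o=manip.get_obs();t=o["position"];tx=np.array([.309,-.951,0]);ty=np.array([-.951,-.309,0])
for k in q: print(k,"tool offset mm",((q[k]-t)@tx*1e3).round(1),((q[k]-t)@ty*1e3).round(1))
for k,u in {"rackedge":(250,250),"tubecap":(183,262)}.items(): r=atz(Pw,W(*u),.11 if k=="tubecap" else .05);print(k,((r-t)@tx*1e3).round(1),((r-t)@ty*1e3).round(1))
E
```

```text
ring [0.5089 0.073  0.06  ] tri scene [0.5105 0.0762 0.0708] side [0.5085 0.0724 0.0609]
disc [0.5354 0.0773 0.08  ] tri scene [0.5347 0.078  0.0775] side [0.5355 0.0774 0.0807]
pivot [0.6393 0.0849 0.062 ] tri scene [0.6385 0.0856 0.0649] side [0.6388 0.0851 0.0639]
steel [0.5178 0.0315 0.06  ] tri scene [0.5186 0.0338 0.0656] side [0.5176 0.0313 0.0629]
len 0.13268389696173952 yaw 0.33482781849849813
len ring 0.13092569075985788 disc 0.10412450244535118
ring tool offset mm 29.0 -7.8
disc tool offset mm 33.1 -34.4
pivot tool offset mm 58.0 -135.5
steel tool offset mm 71.3 -3.5
rackedge -89.9 -5.3
tubecap -108.3 -13.7
```

Consistent heights, yaw and lengths (132.7, 130.9 and 104.1 mm against 132, 132 and 104). I'll descend outside the blue ring, finger side about 13 mm clear.

Request:
servo_tool([
  {"travel": [-8,0,40],"dr": [0,0,0]},
  {"travel": [0,0,45],"dr": [0,0,0]},
  {"travel": [0,0,45],"dr": [0,0,0]},
  {"travel": [0,0,35],"dr": [0,0,0]},
  {"travel": [0,0,18],"dr": [0,0,0]},
  {"travel": [0,0,0],"dr": [0,0,0]},
  {"travel": [0,0,0],"dr": [0,0,0]},
])

```text
clock: 3.58
position: [0.491, 0.1069, 0.0496]
ee_rot: [0.809, -0.588, 0.001, -0.001]
ft_force: [0.4, 0.5, -0.5]
grip_width: -0.005
```

```bash
python3 - <<'E'
from workcell import manip
import cv2,numpy as np
o=manip.get_obs();print({k:np.round(o[k],4).tolist() for k in("clock","position","ft_force")})
cv2.imwrite("pics/w2.png",cv2.resize(manip.camera("wrist"),(800,600),interpolation=cv2.INTER_CUBIC))
E
```

```text
{'clock': 3.575, 'position': [0.491, 0.1069, 0.0496], 'ft_force': [0.4365, 0.4743, -0.4897]}
```

View pics/w2.png

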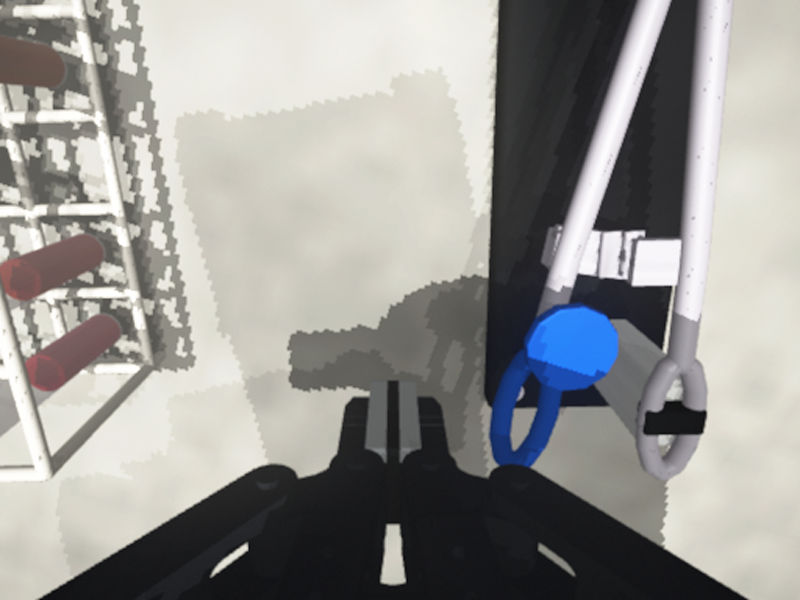

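Finger sits outside the ring, clear of the disc. I'll push along tool +x and find the contact by force.

Request:
servo_tool([
  {"travel": [6,0,0],"dr": [0,0,0]},
  {"travel": [6,0,0],"dr": [0,0,0]},
  {"travel": [3,0,0],"dr": [0,0,0]},
  {"travel": [0,0,0],"dr": [0,0,0]},
])

```text
clock: 4.12
position: [0.4947, 0.0928, 0.0484]
ee_rot: [0.809, -0.588, -0.0, -0.0]
ft_force: [-0.9, 0.7, 0.5]
grip_width: 0.003
```

Request:
servo_tool([
  {"travel": [3,0,0],"dr": [0,0,0]},
  {"travel": [0,0,0],"dr": [0,0,0]},
])

```text
clock: 4.38
position: [0.495, 0.0903, 0.0481]
ee_rot: [0.809, -0.587, -0.001, 0.0]
ft_force: [-2.6, 3.7, 0.9]
grip_width: -0.003
```

Request:
servo_tool([
  {"travel": [3,0,0],"dr": [0,0,0]},
  {"travel": [0,0,0],"dr": [0,0,0]},
])

```text
clock: 4.62
position: [0.4951, 0.0886, 0.0477]
ee_rot: [0.81, -0.587, -0.001, 0.0]
ft_force: [-5.0, 7.2, -1.2]
grip_width: 0.001
```

Request:
servo_tool([
  {"travel": [3,0,0],"dr": [0,0,0]},
  {"travel": [0,0,0],"dr": [0,0,0]},
])

```text
clock: 4.88
position: [0.4956, 0.0866, 0.0475]
ee_rot: [0.81, -0.587, -0.002, -0.0]
ft_force: [-7.1, 10.6, -2.0]
grip_width: -0.0
```

```bash
python3 - <<'E'
from workcell import manip
import cv2,numpy as np
o=manip.get_obs();print({k:np.round(o[k],4).tolist() for k in("clock","position","ft_force","torque")})
cv2.imwrite("pics/w3.png",cv2.resize(manip.camera("wrist"),(800,600),interpolation=cv2.INTER_CUBIC))
E
```

```text
{'clock': 4.875, 'position': [0.4956, 0.0866, 0.0475], 'ft_force': [-7.1364, 10.626, -1.9945], 'torque': [2.2847, 1.2913, -0.0367]}
```

View pics/w3.png

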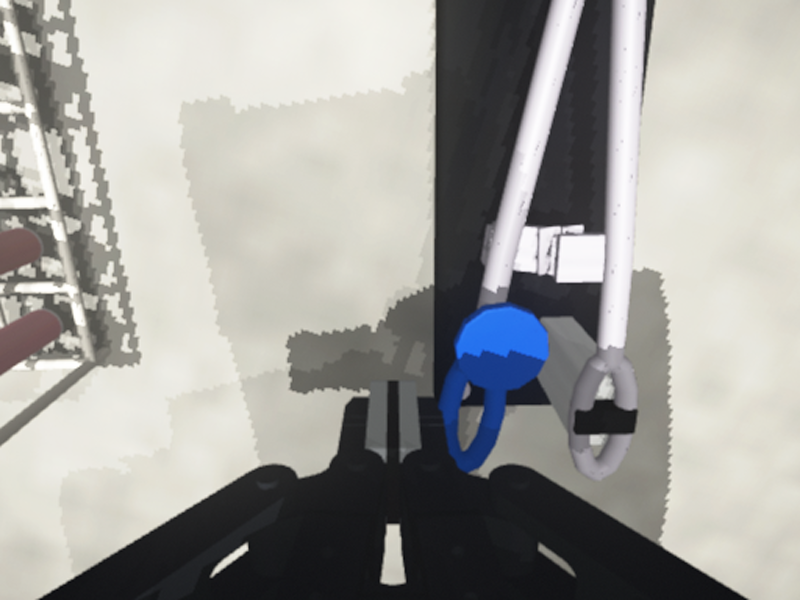

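The ring has moved about 5 mm and the finger's side bears on its outer edge. I'll push on.

Request:
servo_tool([
  {"travel": [3,0,0],"dr": [0,0,0]},
  {"travel": [3,0,0],"dr": [0,0,0]},
  {"travel": [0,0,0],"dr": [0,0,0]},
])

```text
clock: 5.3
position: [0.4975, 0.0804, 0.0476]
ee_rot: [0.81, -0.587, -0.002, 0.0]
ft_force: [-5.8, 5.1, 3.0]
grip_width: 0.003
```

Request:
servo_tool([
  {"travel": [3,0,0],"dr": [0,0,0]},
  {"travel": [0,0,0],"dr": [0,0,0]},
  {"travel": [0,0,0],"dr": [0,0,0]},
])

```text
clock: 5.68
position: [0.4983, 0.078, 0.0475]
ee_rot: [0.81, -0.587, -0.002, 0.0]
ft_force: [-6.2, 11.0, -1.5]
grip_width: -0.001
```

Request:
servo_tool([
  {"travel": [3,0,0],"dr": [0,0,0]},
  {"travel": [0,0,0],"dr": [0,0,0]},
  {"travel": [0,0,0],"dr": [0,0,0]},
])

```text
clock: 6.05
position: [0.4986, 0.0764, 0.0472]
ee_rot: [0.81, -0.586, -0.003, -0.0]
ft_force: [-7.7, 15.2, -3.2]
grip_width: -0.004
```

The force dipped and then rose again at about 16 mm of travel, so the tooth has passed. I'll back right off and look.

Request:
servo_tool([
  {"travel": [-8,0,0],"dr": [0,0,0]},
  {"travel": [-15,0,0],"dr": [0,0,0]},
  {"travel": [-12,0,0],"dr": [0,0,0]},
  {"travel": [0,0,-30],"dr": [0,0,0]},
  {"travel": [0,0,-40],"dr": [0,0,0]},
  {"travel": [0,0,-10],"dr": [0,0,0]},
  {"travel": [0,0,0],"dr": [0,0,0]},
  {"travel": [0,0,0],"dr": [0,0,0]},
])

```text
clock: 7.05
position: [0.4896, 0.1057, 0.1271]
ee_rot: [0.809, -0.588, -0.001, 0.001]
ft_force: [-0.1, -0.9, -0.4]
grip_width: 0.002
```

```bash
python3 - <<'E'
from workcell import manip
import cv2,numpy as np
o=manip.get_obs();print({k:np.round(o[k],4).tolist() for k in("clock","position","ft_force")})
c=manip.calibration("wrist");np.savez("w4.npz",**{k:np.array(v) for k,v in c.items()})
cv2.imwrite("pics/w4.png",cv2.resize(manip.camera("wrist"),(800,600),interpolation=cv2.INTER_CUBIC))
E
```

```text
{'clock': 7.05, 'position': [0.4896, 0.1057, 0.1271], 'ft_force': [-0.1101, -0.8524, -0.4109]}
```

View pics/w4.png

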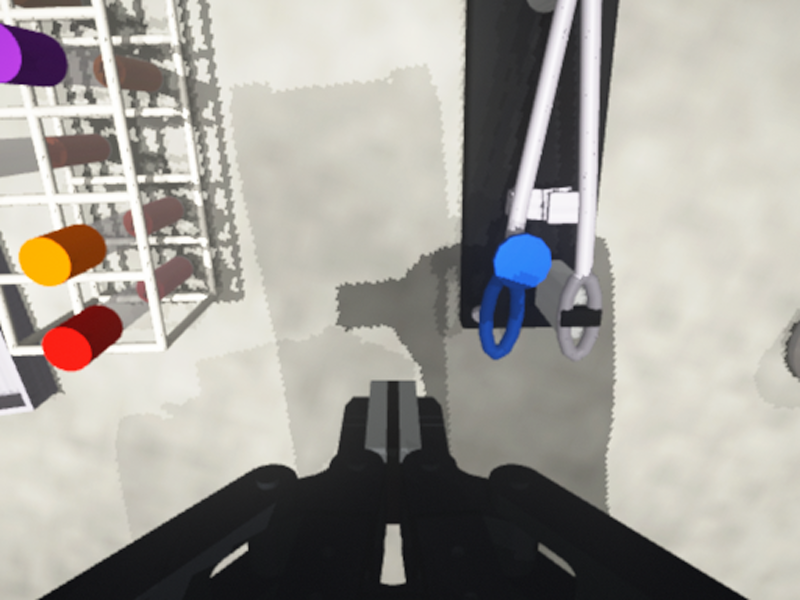

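Blue ring (501,317), steel ring (578,316), disc (522,261). I'll compute the gap and the distance to the disc while the lock holds.

```bash
python3 - <<'E'
from workcell import manip
from h import *
w=np.load("w4.npz");Pw=P(w)
W=lambda x,y:((x+.5)/1.5625-.5,(y+.5)/1.5625-.5)
t=manip.get_obs()["position"];tx=np.array([.309,-.951,0]);ty=np.array([-.951,-.309,0])
q={k:atz(Pw,W(*u),z) for k,u,z in(("blue",(501,317),.06),("steel",(578,316),.06),("disc",(522,261),.08))}
for k in q: print(k,q[k].round(4),((q[k]-t)@tx*1e3).round(1),((q[k]-t)@ty*1e3).round(1))
print("over outer sides mm",np.hypot(*(q["blue"]-q["steel"])[:2])*1e3+19)
E
```

```text
blue [0.5077 0.0633 0.06  ] 46.0 -4.1
steel [0.5183 0.0324 0.06  ] 78.6 -4.6
disc [0.5367 0.0708 0.08  ] 47.9 -34.0
over outer sides mm 51.60436690258585
```

Request:
servo_tool([
  {"travel": [0,0,0],"dr": [0,0,0]},
  {"travel": [0,0,0],"dr": [0,0,0]},
  {"travel": [0,0,0],"dr": [0,0,0]},
  {"travel": [0,0,0],"dr": [0,0,0]},
  {"travel": [0,0,0],"dr": [0,0,0]},
  {"travel": [0,0,0],"dr": [0,0,0]},
  {"travel": [0,0,0],"dr": [0,0,0]},
  {"travel": [0,0,0],"dr": [0,0,0]},
  {"travel": [0,0,0],"dr": [0,0,0]},
  {"travel": [0,0,0],"dr": [0,0,0]},
])

```text
clock: 8.35
position: [0.4903, 0.106, 0.1283]
ee_rot: [0.809, -0.588, 0.0, 0.0]
ft_force: [0.4, -0.8, -0.3]
grip_width: 0.0
```

Locked on the first tooth (51.6 mm against 52) with the hand off for about 2 s. I'll move over the disc and hover.

Request:
servo_tool([
  {"travel": [15,-11,0],"dr": [0,0,0]},
  {"travel": [15,-11,0],"dr": [0,0,0]},
  {"travel": [15,-12,0],"dr": [0,0,0]},
  {"travel": [0,0,15],"dr": [0,0,0]},
  {"travel": [0,0,15],"dr": [0,0,0]},
  {"travel": [0,0,0],"dr": [0,0,0]},
  {"travel": [0,0,0],"dr": [0,0,0]},
])

```text
clock: 9.22
position: [0.5363, 0.0742, 0.0984]
ee_rot: [0.809, -0.587, -0.0, 0.0]
ft_force: [-0.6, 0.1, -0.3]
grip_width: 0.002
```

```bash
python3 - <<'E'
from workcell import manip
import cv2,numpy as np
o=manip.get_obs();print({k:np.round(o[k],4).tolist() for k in("clock","position","ft_force")})
cv2.imwrite("pics/w5.png",cv2.resize(manip.camera("wrist"),(800,600),interpolation=cv2.INTER_CUBIC))
E
```

```text
{'clock': 9.225, 'position': [0.5363, 0.0742, 0.0984], 'ft_force': [-0.5671, 0.1479, -0.3487]}
```

View pics/w5.png

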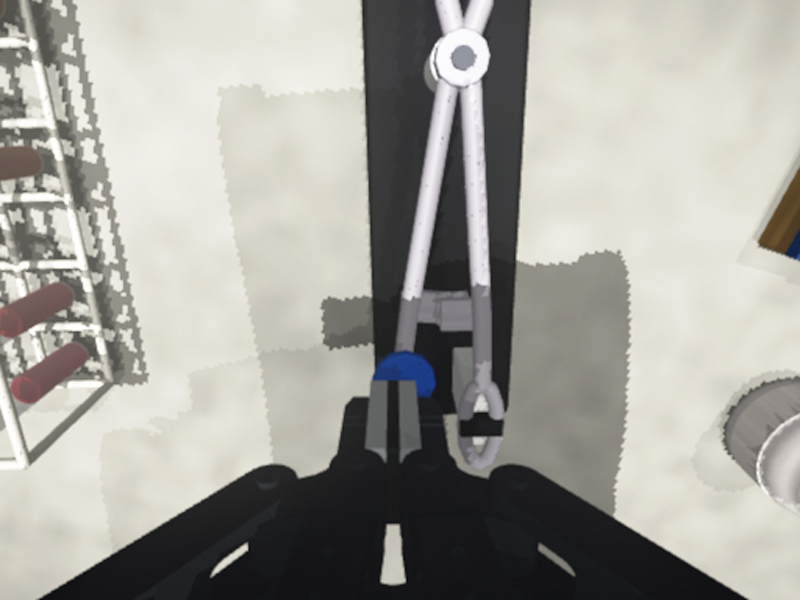

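Tip is over the disc, which is centred near (403,380). Pressing down stepwise.

Request:
servo_tool([
  {"travel": [0,0,8],"dr": [0,0,0]},
  {"travel": [0,0,6],"dr": [0,0,0]},
  {"travel": [0,0,4],"dr": [0,0,0]},
  {"travel": [0,0,0],"dr": [0,0,0]},
  {"travel": [0,0,0],"dr": [0,0,0]},
])

```text
clock: 9.9
position: [0.5366, 0.0737, 0.0804]
ee_rot: [0.809, -0.588, 0.0, -0.0]
ft_force: [1.0, -0.1, 0.3]
grip_width: 0.005
```

Request:
servo_tool([
  {"travel": [0,0,3],"dr": [0,0,0]},
  {"travel": [0,0,0],"dr": [0,0,0]},
])

```text
clock: 10.15
position: [0.5368, 0.0742, 0.0778]
ee_rot: [0.809, -0.587, 0.0, -0.0]
ft_force: [-1.7, 0.6, 5.4]
grip_width: -0.0
```

Request:
servo_tool([
  {"travel": [0,0,2],"dr": [0,0,0]},
  {"travel": [0,0,0],"dr": [0,0,0]},
])

```text
clock: 10.4
position: [0.5366, 0.0741, 0.0759]
ee_rot: [0.809, -0.587, 0.0, -0.0]
ft_force: [-3.4, -0.0, 8.9]
grip_width: -0.001
```

Request:
servo_tool([
  {"travel": [0,0,2],"dr": [0,0,0]},
  {"travel": [0,0,0],"dr": [0,0,0]},
])

```text
clock: 10.65
position: [0.5364, 0.074, 0.074]
ee_rot: [0.809, -0.587, 0.0, 0.0]
ft_force: [-5.4, -0.3, 10.7]
grip_width: 0.002
```

Request:
servo_tool([
  {"travel": [0,0,0.5],"dr": [0,0,0]},
  {"travel": [0,0,0],"dr": [0,0,0]},
  {"travel": [0,0,0],"dr": [0,0,0]},
  {"travel": [0,0,-3],"dr": [0,0,0]},
  {"travel": [0,0,-4],"dr": [0,0,0]},
  {"travel": [0,0,-20],"dr": [0,0,0]},
  {"travel": [0,0,-40],"dr": [0,0,0]},
  {"travel": [0,40,-40],"dr": [0,0,0]},
  {"travel": [0,40,-20],"dr": [0,0,0]},
  {"travel": [0,0,0],"dr": [0,0,0]},
  {"travel": [0,0,0],"dr": [0,0,0]},
])

```text
clock: 12.02
position: [0.4608, 0.0488, 0.1997]
ee_rot: [0.809, -0.588, 0.0, 0.0]
ft_force: [-0.1, -0.6, -0.7]
grip_width: -0.003
```

```bash
python3 - <<'E'
from workcell import manip
import cv2,numpy as np
o=manip.get_obs();print({k:np.round(o[k],4).tolist() for k in("clock","position","ft_force")})
c=manip.calibration("wrist");np.savez("w6.npz",**{k:np.array(v) for k,v in c.items()})
cv2.imwrite("pics/w6.png",cv2.resize(manip.camera("wrist"),(800,600),interpolation=cv2.INTER_CUBIC))
E
```

```text
{'clock': 12.025, 'position': [0.4608, 0.0488, 0.1997], 'ft_force': [-0.1197, -0.6268, -0.7163]}
```

View pics/w6.png

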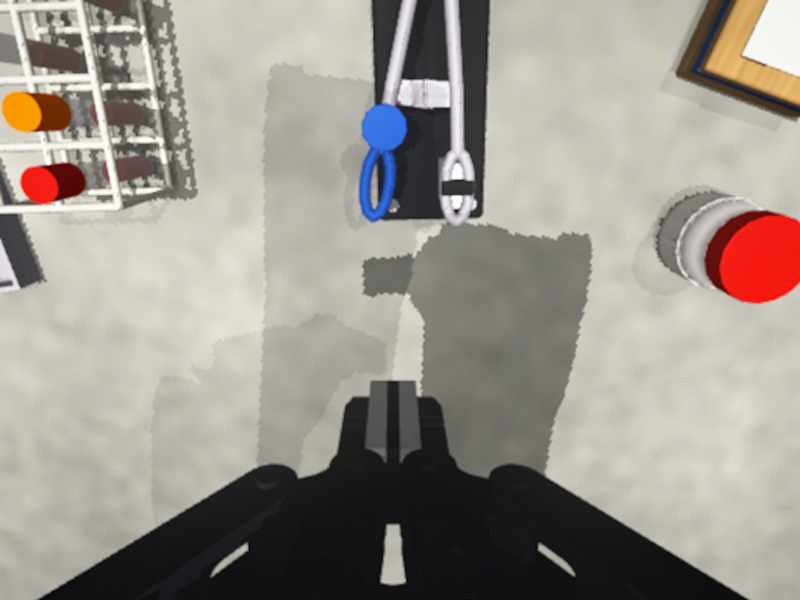

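Blue ring at (377,184), steel ring (457,187), disc (384,128). Measuring the opening.

```bash
python3 - <<'E'
from h import *
W=lambda x,y:((x+.5)/1.5625-.5,(y+.5)/1.5625-.5)
for n,b,s,d in(("w6",(377,184),(457,187),(384,128)),("w1",(441,250),(510,257),(453,212))):
    Pw=P(np.load(n+".npz"))
    B,S_,D=atz(Pw,W(*b),.06),atz(Pw,W(*s),.06),atz(Pw,W(*d),.08)
    print(n,"outer",np.hypot(*(B-S_)[:2])*1e3+19,"disc",D.round(4),B.round(4),S_.round(4))
E
```

```text
w6 outer 61.1071589846229 disc [0.5351 0.0773 0.08  ] [0.5068 0.0724 0.06  ] [0.5184 0.0319 0.06  ]
w1 outer 61.49906130614658 disc [0.5354 0.0773 0.08  ] [0.5089 0.073  0.06  ] [0.5178 0.0315 0.06  ]
```

Fully open: 61.1 mm, with the disc back at its start. The robot is clear, so I'm handing in.

```bash
python3 -c "
from workcell import manip
print(manip.hand_in())"
```

```text
the job is handed in; nothing more can be done
None
```

I ran the lock check on the jig farthest to the robot's right, and the forceps are now fully open again. I handed the job in at about 12 s on the robot's clock.

- **Squeeze and lock:** I pushed the blue ring about 16 mm with the shut fingers until the force dipped and rose again. I then took the hand right off, and about 0.8 s later the rings measured 51.6 mm over their outer sides; the first tooth should be 52 mm. The hand stayed clear for over 3 s in all.
- **Release:** I pressed the thumb disc down about 6 mm, with up to 11 N, and lifted away. The rings then measured 61.1 mm, against 61.5 mm before the job, and the disc was back at its starting place within 1 mm.
- **Surroundings:** The robot touched nothing at hand-in. I never touched the rack, jar, slide box or tray, though I did not measure their positions again afterwards.
- **Disagreements:** The early pushing force, about 12 N at 5 mm of travel, was higher than the stated 5 N at first. It eased once the ratchet passed its tooth. One height triangulated with the scene camera (0.071 m for the blue ring) disagreed with the other views (0.060 to 0.064 m), so I did not use it.

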